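Nudge the lamp carriage home in its light hood

ROBOT

A 6-joint arm with a two-finger parallel gripper is mounted at the origin on the work surface. World frame = base frame: x ahead of the robot, y to its left, z up, the work surface at z = 0. Lengths are in m, angles in rad, forces in N, time in s.
With the tool pointing down it reaches from about 0.3 to 0.825 m from the base axis. Payload 5.4 kg.
Tool frame: the origin (TCP) lies at the very end of the fingers, on their centre line; the grasp point (between the pads) lies 19 mm behind it; z points along the fingers, x is the direction in which the jaws open and shut, and the axes are right-handed (so a half turn about z gives the same grasp; the last joint's range is limited). The gripper opens to 92 mm and grips with 3 to 60 N. Pads are 20 mm wide; open, the fingers measure 128 mm over their backs; the gripper's body (75 mm by 189 mm) begins 69 mm behind the grasp point.
Start: joints at [1.062, 0.158, 1.597, -0, 1.386, -0.21], TCP at [0.169, 0.55, 0.215] pointing down, gripper open.
Joint ranges: [-2.91, 2.91], [-0.94, 2.29], [0.18, 2.7], [-1.29, 4.43], [0.17, 2.64], [-3, 3]. Speed limits (rad/s): [2.57, 2.57, 3.14, 3.14, 3.14, 3.14].

INTERFACE

Orientations are given as a rotation vector (axis times angle).
In Python, from workcell import bot gives the robot as it stands. Calls block until the motion is done:
- bot.goto(position, orientation): joint-space move of the TCP to a pose.
- bot.line_to(position, rot=None, max_speed=0.15): straight line of the TCP; rot=None keeps the orientation; max_speed is the mean speed in m/s.
- bot.set_joints(angles): joint-space move.
- bot.set_gripper(opening, newtons=None): opening from 0.0 (shut) to 1.0 (fully open); newtons is the grip in N (None keeps the last); returns when the fingers have stopped.
- bot.hold(seconds).
- bot.inverse_kinematics(position, orientation): joint angles nearest the present ones, or None.
- bot.read_camera(name): name is "side" or "top"; returns a dict with "pixels" (420x560x3 uint8, blue, green, red), "fx", "fy", "cx", "cy" (pixels), "R" (3x3) and "t" (3): a world point X has camera coordinates R X + t. Camera axes: x right, y down, z forward; pixel columns grow to the right and rows downward; lengths in m; the calibration is good to about 2 mm. A picture is of the moment at which its call begins. There is no depth.
A pose or a line that the arm cannot do raises bot.MotionError and nothing moves.
- bot.job_done(): hands the job in, once; it reports no verdict.
Readings, each from a call of its own:
- bot.current_clock(): time.
- bot.current_joints(): joint angles.
- bot.current_joint_vel(): joint speeds.
- bot.current_effort(): joint torques, N m.
- bot.current_ee_pos(): TCP position.
- bot.current_tool_rot(): TCP orientation.
- bot.current_contact_force(): force on the tool from outside, world axes, zero at the start.
- bot.current_ft_torque(): the same for the moment, N m.
- bot.current_opening(): opening from 0.0 (shut) to 1.0 (fully open).
Only numpy, scipy, OpenCV 4.12 (cv2) and the standard library are available. Lean on these libraries where they do the work, as an engineer would, in place of code of your own. Each camera call takes 0.05 s, during which the arm holds its last target. There are 200 camera calls.

TASK

Pick up the tapping bar from its rest and, with the bar only, nudge the lamp carriage gently along its track, a little at a time, into the hood until it meets the hidden stop inside; the stop has been aligned, so do not push it out of place. Then lay the bar back in its rest and let go, leaving the carriage against the stop and the other things on the bench alone.

Things in the scene. Friction and masses are not known exactly. Their poses are not given: they have to be found in the camera images.
- guide: Fixed straight aluminium track running into a pale grey hood. Origin on the bench under the middle of the hood's mouth; +x along the track into the hood, z up. Track from x = -170 to +160 mm, 115 mm wide; deck top 12 mm above the bench, between two side rails 83 mm apart, rail tops 24 mm above the bench.
- hood_mouth (a point): Middle of the hood's mouth in its dark front panel (opening 90 mm wide, top 82 mm above the bench), 65 mm above the guide's origin. The hood covers guide x = 0 to 166 mm, 146 mm wide, 129 mm high, open only here. Inside, unseen, an upright steel stop faces the mouth, its face 45 to 105 mm inside, different each time. It is clamped, and gives way only to about 15 N.
- carriage: Lamp carriage, 0.5 to 0.8 kg, loose between the rails: dark steel base 150 x 80 x 20 mm, a pale upright plate at each end (70 mm wide, tops 62 mm above the underside), a glass lamp lying between them. Origin at the centre of its underside, on the deck; +x points into the hood. Its front (x = +75 mm), which meets the stop, starts from 5 mm short of the mouth to 25 mm inside, short of the stop.
- carriage_rear (a point): Middle of the carriage's flat rear plate, the face to push (x = -75 mm, 38 mm above the carriage's underside, 50 mm above the bench). It always stays outside the hood. The carriage slides on dry friction, about 2 to 6 N, and stays where it is left.
- bar: Tapping bar, 0.22 kg: straight aluminium bar 20 mm wide (y) and 24 mm high (z), with a dark rubber grip zone 60 mm long at its middle and a round white nylon nose at its +x end. Origin in the middle of the grip zone, on the underside; x along the bar. It reaches from x = -90 to +88 mm. It lies in its rest with its underside 30 mm above the bench, to be gripped across its width from above.
- bar_nose (a point): Centre of the bar's nylon nose face, 88 mm ahead of the bar's origin and 12 mm above its underside.
- rest: Fixed rest for the bar: grey base 150 x 60 x 6 mm, two cradle blocks at x = -60 and +60 mm (each 14 mm along x, 54 mm wide). The bar lies along x in their notches: notch floor 30 mm above the bench, notch 34 mm wide, lips 8 mm high (tops 38 mm above the bench). Origin on the bench under its middle; the bar's origin starts about over it, both +x alike.
- bottle: Bystander: white closed bottle, 60 mm across, 130 mm high; origin at the centre of its base.
- beaker: Bystander: glass beaker, 68 mm across, 80 mm high; origin at the centre of its base.
- lampbox: Bystander: cardboard box 60 x 150 x 55 mm; origin at the centre of its base.
Mind the look-alikes: they are no part of the job. There is more than one size of the bar; the job needs the largest.

How it is judged:
On the way, in this order (a step that is already met when the one before it is completed fails the run):
1. the bar is lifted clear of its rest (height (world z) of bar above 0.036 m and contact force between the fingers and bar above 1 N and contact force between bar and rest below 0.1 N), for 0.1 s.
2. the carriage's front is within 2 mm of the hidden stop (x of stop_face in the frame of carriage below 0.077 m), for 0.2 s.
At the end, for the whole second after the job is handed in: The carriage's front face is within 2 mm of the hidden stop, the stop is within 3 mm of where it was, the carriage sits flat on the track at rest, and the bar lies level in both notches of its rest (its middle within 22 mm of the rest's middle, along it within 0.15 rad), released and still (x of stop_face in the frame of carriage below 0.077 m and distance of stop_face from where it was at the start of the episode below 0.003 m and z of carriage in the frame of guide below 0.015 m and linear speed of each of carriage, bar below 0.01 m/s and z of bar in the frame of rest between 0.027 and 0.033 m and horizontal distance between bar and rest below 0.022 m and angle between the x axis of bar and the x axis of rest, either way round below 0.15 rad and angle between bar's own z axis and vertical below 0.1 rad); the robot touches nothing.
It fails at once if the hidden stop is pushed out of place (more than 3 mm) (distance of stop_face from where it was at the start of the episode above 0.003 m).
It fails at once if the carriage is struck hard (it moves faster than 0.2 m/s) (linear speed of carriage above 0.2 m/s).
It fails at once if the gripper or arm pushes the carriage itself (contact force between any of the fingers, the arm and carriage above 1 N).
It fails at once if a bystander is moved more than 20 mm (distance of any of bottle, beaker, lampbox from where it was at the start of the episode above 0.02 m).
It also fails if it takes over 64 s, if anything falls off the work surface, if the arm or the gripper's body presses on something with over 40 N, if the wrist force passes 120 N, or if a joint passes its speed limit or range.

## Working session

There is one attempt and no reset: what is moved stays moved. The work goes in short steps, each a Python script; the robot and the scene stay as the last script left them, time stands still between calls to the robot, and variables do not carry over. Pictures are saved under pics/ and viewed, about 8 in all and at most 12, crops included, and the job is handed in when it is done.

```bash
ls; mkdir -p pics
python3 - <<'E'
from workcell import bot
import cv2,numpy as np
for n in("top","side"):
    c=bot.read_camera(n); cv2.imwrite(f"pics/{n}0.png",c["pixels"])
    print(n,c["fx"],c["fy"],c["cx"],c["cy"],np.round(c["R"],4).tolist(),np.round(c["t"],4).tolist())
print(bot.current_clock(),bot.current_tool_rot(),bot.current_contact_force())
E
```

```text
pics
top 540.2368911517906 540.2368911517906 275.906356292262 200.02578550415504 [[-0.0234, -0.9996, -0.0149], [-0.9967, 0.0245, -0.077], [0.0773, 0.0131, -0.9969]] [0.0064, 0.5569, 1.4365]
side 497.9058687079606 497.9058687079606 273.56469127629305 211.6020157383847 [[-0.9947, -0.1006, -0.0205], [-0.0299, 0.4748, -0.8796], [0.0983, -0.8743, -0.4753]] [0.5452, 0.0948, 1.165]
0.1 [ 2.52680582e+00  1.86561493e+00 -2.31941098e-03] [-0.38646899  0.04506822  0.49292936]
```

View pics/top0.png

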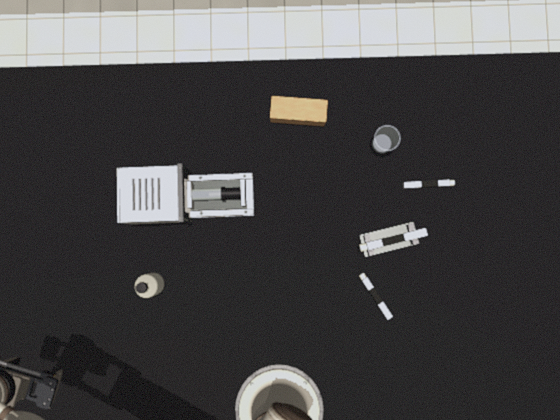

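View pics/side0.png

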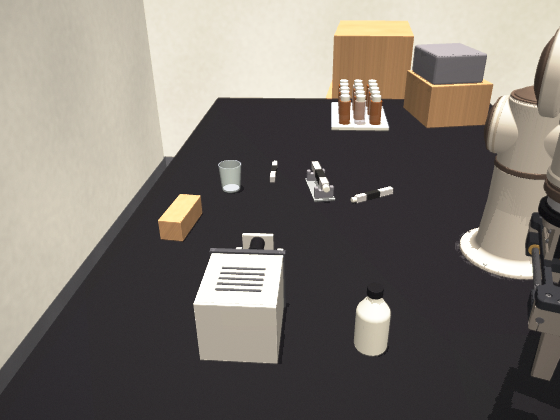

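Bar candidates in the top view: one in the rest (395,240), a loose one at (429,184) and a loose one at (376,296). The description points to the one in the rest, so I'll check it in a crop.

Run:
```python
import cv2,numpy as np
i=cv2.imread("pics/top0.png")
a=cv2.resize(i[165:325,345:465],None,fx=5,fy=5,interpolation=cv2.INTER_CUBIC)[:, :]
a=cv2.resize(i[215:265,350:440],None,fx=8,fy=8,interpolation=cv2.INTER_CUBIC)
b=cv2.resize(i[165:325,345:465],None,fx=1.2,fy=1.2)
cv2.imwrite("pics/bar.png",a)
cv2.imwrite("pics/car.png",cv2.resize(i[155:235,110:270],None,fx=5,fy=5,interpolation=cv2.INTER_CUBIC))
```

```text
(no output)
```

View pics/bar.png

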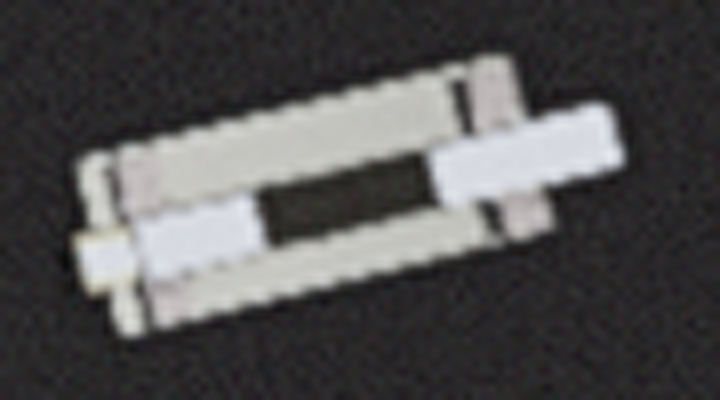

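View pics/car.png

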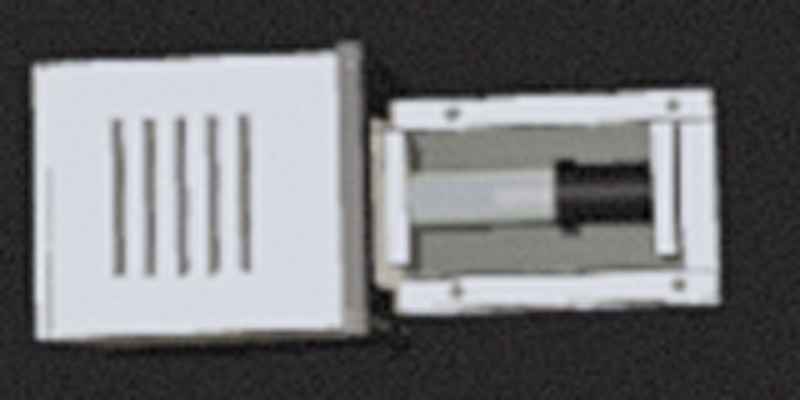

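The nose (yellowish, narrower end) is at the left, full-image px (360,248), pointing towards the hood. The bar's far end is at (427,232), so it is about 69 px long against about 52 px for the loose ones: the right bar. The carriage's rear plate is at about px (245,192) and the track's end corners are at (252.6,173) and (254,215.6).

```bash
cat > h.py <<'E'
import numpy as np, cv2
from workcell import bot
from scipy.spatial.transform import Rotation as Ro
def w(c,px,z):
    d=c["R"].T@np.array([(px[0]-c["cx"])/c["fx"],(px[1]-c["cy"])/c["fy"],1]); o=-c["R"].T@np.asarray(c["t"])
    return o+d*(z-o[2])/d[2]
def rot(yaw):
    """tool down; jaw x axis perpendicular to horizontal direction yaw"""
    best=None
    for s in(1,-1):
        x=s*np.array([-np.sin(yaw),np.cos(yaw),0]); z=np.array([0,0,-1.])
        yield Ro.from_matrix(np.c_[x,np.cross(z,x),z]).as_rotvec()
E
python3 - <<'E'
from h import *
c=bot.read_camera("top")
B=lambda p,z:w(c,(350+p[0]/8-.44,215+p[1]/8-.44),z)[:2]
C=lambda p,z:w(c,(110+p[0]/5-.4,155+p[1]/5-.4),z)[:2]
f=lambda v:np.round(v,4)
yaw=lambda d:float(np.arctan2(d[1],d[0]))
l,r=B((267,220),.054),B((432,181),.054); n,e=B((78,262),.045),B((619,134),.054)
print("bar grip c",f((l+r)/2),"len",np.linalg.norm(l-r),"yaw",yaw(l-r)," ends c",f((n+e)/2),np.linalg.norm(n-e),yaw(n-e),f(n),f(e))
# rest cradle block outer corners (z=.038)
bl=(B((137,180),.038)+B((170,303),.038))/2; br=(B((493,90),.038)+B((527,215),.038))/2
print("rest c",f((bl+br)/2),np.linalg.norm(bl-br),yaw(bl-br))
u0,u1,d0,d1=[C(p,.024) for p in((392,101),(714,89),(398,314),(720,303))]
print("guide end",f((u1+d1)/2),"width",np.linalg.norm(u1-d1),"yaws",yaw(u0-u1),yaw(d0-d1), "perp",yaw(u1-d1))
h=[C(p,.129) for p in((33,64),(340,52),(37,340),(365,332))]
print("hood yaw",yaw(h[0]-h[1]),yaw(h[2]-h[3]),f(h))
p=[C(q,.074) for q in((674,121),(677,255),(409,130),(409,265))]
print("rear",f((p[0]+p[1])/2),np.linalg.norm(p[0]-p[1]),"front",f((p[2]+p[3])/2))
for n,q in(("bottle",(149,290)),("beaker",(384,145)),("box",(299,112))): print(n,f(w(c,q,0)[:2]))
print([f(w(c,q,.02)[:2]) for q in((404,185),(455,183),(362,275),(390,317))])
E
```

```text
bar grip c [ 0.443  -0.3117] len 0.05546011127854302 yaw 1.778688360081772  ends c [ 0.4437 -0.3121] 0.18066849418277164 1.7809890365686019 [ 0.4249 -0.2237] [ 0.4626 -0.4004]
rest c [ 0.4443 -0.3091] 0.12158246685813365 1.7911571759205953
guide end [0.5752 0.0545] width 0.11600030892591554 yaws 1.5829824942874349 1.5808428009029298 perp 0.007830122873768322
hood yaw 1.5845815672549581 1.571175368464225 [[0.6409 0.3925]
 [0.643  0.2372]
 [0.5016 0.3906]
 [0.5017 0.226 ]]
rear [0.5753 0.0732] 0.07017139398379071 front [0.5738 0.2125]
bottle [0.3222 0.3434]
beaker [ 0.7031 -0.3076]
box [ 0.8016 -0.0764]
[array([ 0.5891, -0.3534]), array([ 0.5911, -0.4905]), array([ 0.3509, -0.2318]), array([ 0.2389, -0.3018])]
```

```bash
cat >> h.py <<'E'
BAR=np.array([.4435,-.3115]); BY=1.783; GY=1.5815
END=np.array([.5752,.0545]); G=np.array([np.cos(GY),np.sin(GY)])
def axis(x,z,lat=0): # world point at guide x
    return np.r_[END+G*(x+.170),z]
E
python3 - <<'E'
from h import *
for k in(0,1):
  for p,y in((np.r_[BAR,.2],BY),(np.r_[BAR,.025],BY),(axis(-.26,.033),GY),(axis(-.13,.033),GY)):
    q=bot.inverse_kinematics(p,list(rot(y))[k]); print(k,None if q is None else np.round(q,2))
E
```

```text
0 [-0.84  0.08  1.71 -0.    1.35  2.09]
0 [-0.84  0.31  1.83 -0.    1.    2.09]
0 [-0.27  0.37  1.73  0.    1.04  2.86]
0 None
1 [-0.84  0.08  1.71 -0.    1.35 -1.05]
1 [-0.84  0.31  1.83 -0.    1.   -1.05]
1 [-0.27  0.37  1.73  0.    1.04 -0.28]
1 [-0.04  0.38  1.71  0.    1.05 -0.06]
```

Run:
```python
from h import *
R=list(rot(BY))[1]
bot.goto(np.r_[BAR,.2],R)
bot.set_gripper(.6)
bot.line_to(np.r_[BAR,.06],max_speed=.2); bot.line_to(np.r_[BAR,.025],max_speed=.08)
print("pos",bot.current_ee_pos(),bot.current_contact_force())
bot.set_gripper(0,25); print("open",bot.current_opening()*92,bot.current_contact_force())
bot.line_to(np.r_[BAR,.085],max_speed=.06); bot.hold(.2)
print(bot.current_contact_force(),bot.current_opening(),bot.current_clock())
i=bot.read_camera("top")["pixels"]; j=bot.read_camera("side")["pixels"]
a=cv2.resize(i[200:280,340:440],None,fx=4,fy=4); b=cv2.resize(j[130:210,290:390],None,fx=4,fy=4)
cv2.imwrite("pics/lift.png",np.hstack([a,b]))
```

```text
pos [ 0.44333414 -0.31130688  0.02458641] [-0.19847878 -0.83604276 -0.75119004]
open 20.06535513578094 [ 0.51256107 -0.22201764  0.92645547]
[ 0.71087679  0.25060845 -2.23530196] 0.2149998156151661 7.4083
```

View pics/lift.png

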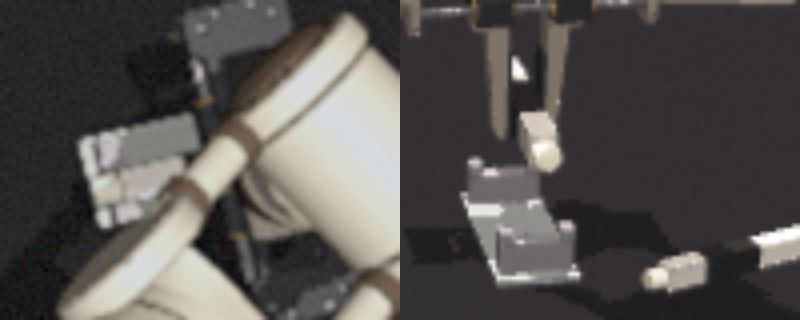

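The bar is held level and lifted, with its nose at crop px (545,155) and the rest empty below it.

Run:
```python
from h import *
R=list(rot(GY))[1]
bot.goto(axis(-.275,.12),R); bot.line_to(axis(-.275,.033),max_speed=.1); bot.hold(.2)
F=lambda:float(-np.dot(np.asarray(bot.current_contact_force())[:2],G))
X=lambda:float(np.dot(np.asarray(bot.current_ee_pos())[:2]-END,G)-.17)
print("base",[round(F(),2) for _ in range(5)],bot.current_contact_force(),bot.current_clock())
bot.line_to(axis(-.247,.033),max_speed=.06)
x=-.247; b=F()
for k in range(24):
    x+=.0007; bot.line_to(axis(x,.033),max_speed=.02)
    f=F(); print(round(x*1e3,1),round(X()*1e3,2),round(f,2),round(bot.current_clock(),2))
    if f>9: break
```

```text
base [0.1, 0.1, 0.1, 0.1, 0.1] [-0.86969248 -0.10873657 -2.75047003] 9.8583
-246.3 -246.56 0.21 10.72
-245.6 -245.68 -0.44 10.97
-244.9 -244.86 0.32 11.22
-244.2 -244.14 -0.8 11.47
-243.5 -243.47 0.01 11.72
-242.8 -242.76 0.54 11.97
-242.1 -242.09 0.15 12.22
-241.4 -241.36 1.03 12.47
-240.7 -240.65 0.1 12.72
-240.0 -239.96 -0.55 12.97
-239.3 -239.27 0.13 13.22
-238.6 -238.56 0.8 13.47
-237.9 -238.36 2.08 13.72
-237.2 -237.74 5.77 13.97
-236.5 -236.68 4.64 14.22
-235.8 -235.79 3.68 14.47
-235.1 -235.05 4.26 14.72
-234.4 -234.32 4.29 14.97
-233.7 -233.64 4.4 15.22
-233.0 -232.95 3.99 15.47
-232.3 -232.25 3.98 15.72
-231.6 -231.55 5.63 15.97
-230.9 -230.85 4.59 16.23
-230.2 -230.16 4.79 16.48
```

Run:
```python
from h import *
F=lambda:float(-np.dot(np.asarray(bot.current_contact_force())[:2],G))
X=lambda:float(np.dot(np.asarray(bot.current_ee_pos())[:2]-END,G)-.17)
x=-.2302; L=[]
while x<-.126:
    x+=.005 if x<-.2045 else .0008
    bot.line_to(axis(x,.033),max_speed=.025)
    f=F(); L.append((round(x*1e3,1),round(X()*1e3,2),round(f,1)))
    if f>6.8:
        g=[]
        for _ in range(4): bot.hold(.05); g.append(F())
        print("check",L[-1],np.round(g,1),round(X()*1e3,2))
        if np.mean(g)>6.8: break
print(L[:6],L[-12:],bot.current_clock(), np.round(bot.current_contact_force(),1))
```

```text
check (-133.8, -134.66, 6.9) [8.  7.2 7.8 7.3] -134.65
[(-225.2, -224.66, 2.6), (-220.2, -219.94, 2.2), (-215.2, -215.02, 2.9), (-210.2, -210.02, 2.8), (-205.2, -205.04, 2.6), (-200.2, -200.02, 2.9)] [(-142.6, -142.56, 4.9), (-141.8, -141.76, 4.3), (-141.0, -140.95, 4.8), (-140.2, -140.16, 3.8), (-139.4, -139.35, 4.4), (-138.6, -138.57, 3.7), (-137.8, -137.77, 4.0), (-137.0, -136.96, 3.6), (-136.2, -136.15, 4.5), (-135.4, -135.36, 4.3), (-134.6, -134.65, 4.7), (-133.8, -134.66, 6.9)] 39.525 [-0.5 -7.3 -1.7]
```

The tool stalled at -134.66 mm while the force rose, so the stop is met. I'll take one small confirming step, then back off and look.

Run:
```python
from h import *
F=lambda:float(-np.dot(np.asarray(bot.current_contact_force())[:2],G))
X=lambda:float(np.dot(np.asarray(bot.current_ee_pos())[:2]-END,G)-.17)
bot.line_to(axis(-.1335,.033),max_speed=.02); print(round(X()*1e3,2),F())
bot.line_to(axis(-.165,.033),max_speed=.08); bot.line_to(axis(-.275,.035),max_speed=.15)
bot.line_to(axis(-.275,.10),max_speed=.15)
R=list(rot(BY))[1]
bot.goto(np.r_[BAR,.085],R); bot.hold(.2)
print(bot.current_ee_pos(),bot.current_contact_force(),bot.current_opening(),bot.current_clock())
i=bot.read_camera("top")["pixels"]; j=bot.read_camera("side")["pixels"]
a=cv2.resize(i[155:235,110:270],(640,320)) ; b=cv2.resize(j[130:210,290:390],(350,280))
o=np.zeros((600,640,3),np.uint8); o[:320]=a; o[320:,:350]=b; o[320:,360:]=cv2.resize(i[200:280,340:420],(280,280)); cv2.imwrite("pics/back.png",o)
```

```text
-134.64 9.135970343135183
[ 0.44415386 -0.31061964  0.08498091] [ 0.32814355  0.23015508 -2.28508698] 0.2157254079970133 43.1083
```

View pics/back.png

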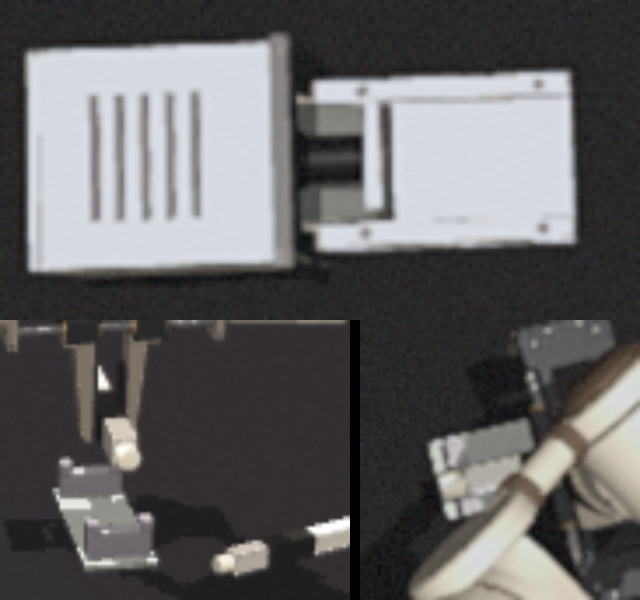

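The carriage is deep in the hood (rear plate now at crop x≈370–390), and the bar sits in the grip as it did at the lift. Next I lay it down.

Run:
```python
from h import *
bot.line_to(np.r_[BAR,.045],max_speed=.1); print(bot.current_contact_force())
for z in(.035,.030,.0275,.0265,.0258,.0252,.0246):
    bot.line_to(np.r_[BAR,z],max_speed=.04); f=bot.current_contact_force(); print(z,np.round(f,1),np.round(bot.current_ee_pos(),4))
    if f[2]>1: break
bot.set_gripper(.5); bot.hold(.2)
bot.line_to(np.r_[BAR,.1],max_speed=.15)
bot.line_to(np.r_[BAR+[-.05,-.1],.2],max_speed=.3)
print(bot.current_clock())
q=np.array(bot.current_joints()); q[0]-=.7; bot.set_joints(q); print(bot.current_clock())
i=bot.read_camera("top")["pixels"]; j=bot.read_camera("side")["pixels"]
cv2.imwrite("pics/end_top.png",i)
o=np.hstack([cv2.resize(i[215:265,350:440],(540,300)),cv2.resize(j[150:210,295:345],(250,300))]); cv2.imwrite("pics/end.png",o)
```

```text
[ 0.01069503 -0.50098518 -1.96559088]
0.035 [ 0.6  0.4 -1.3] [ 0.4434 -0.3114  0.0348]
0.03 [-0.3  0.4 -1.9] [ 0.4433 -0.3112  0.0296]
0.0275 [ 0.4  0.4 -2. ] [ 0.4434 -0.3114  0.0273]
0.0265 [ 0.6  0.1 -2. ] [ 0.4435 -0.3115  0.0265]
0.0258 [ 0.3 -0.2 -2.4] [ 0.4435 -0.3115  0.0257]
0.0252 [ 0.3 -0.7 -2.1] [ 0.4435 -0.3115  0.0252]
0.0246 [-2.5  1.6  5.8] [ 0.4436 -0.3115  0.0252]
47.7417
49.1917
```

View pics/end.png

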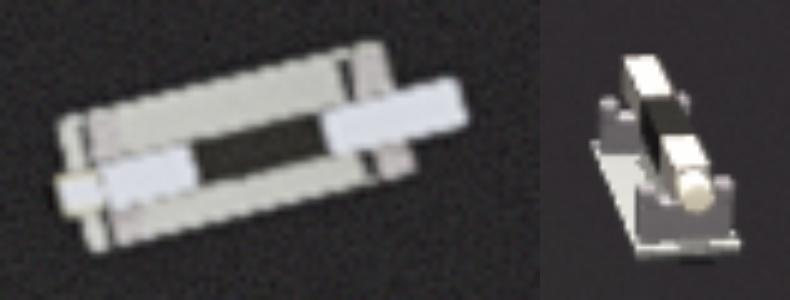

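View pics/end_top.png

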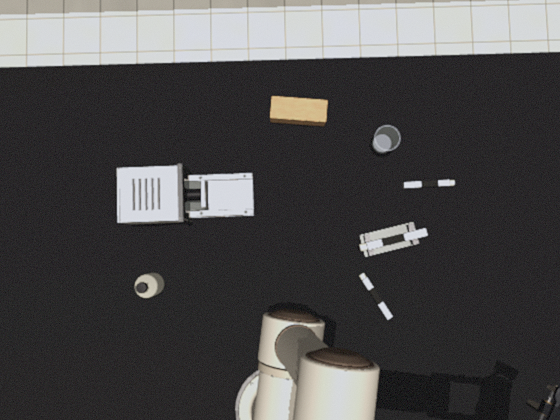

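The bar lies in both notches (nose px (360,247), end px (427,232), as at the start). The bystanders have not moved, and the carriage's rear plate is at px ≈(204,194). Handing in.

```bash
python3 -c "
from workcell import bot
bot.job_done(); print(bot.current_clock())"
```

```text
the job is handed in; nothing more can be done
the job is handed in; nothing more can be done
```

The carriage is against the hidden stop, the bar is back in its rest and released, and the job is handed in. No verdict is reported.

- **Push:** I gripped the largest bar, the one in the rest, and pushed the carriage along the track in small steps, moving it about 104 mm. Sliding force was about 2 to 6 N. At the stop the tool stalled and the force rose to 7.5 N. A confirming 0.3 mm step took it to 9.1 N with no further movement, below the 15 N at which the stop gives way.
- **Last checks:** the final pictures show the bar in both notches where it started. The bottle, beaker and lampbox have not moved, and the arm is clear of everything. The clock stood at about 49 s of the 64 s allowed.
- **Not checked directly:** the stop cannot be seen, so contact with it is inferred only from the stall and the force rise. By that measure its face is about 103 mm inside the hood, within the stated 45 to 105 mm. No check failed or disagreed.

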